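# Shut down the bread slicer: park the carriage, click the dial into its notch

## Robot

A 6-joint arm with a two-finger parallel gripper is mounted at the origin on the work surface. World frame = base frame: x ahead of the robot, y to its left, z up, the work surface at z = 0. Lengths are in m, angles in rad, forces in N, time in s.
With the tool pointing down it reaches from about 0.35 to 0.875 m from the base axis. Payload 15.5 kg.
Tool frame: the origin (TCP) lies midway between the tips of the shut fingers; the grasp point (between the pads) lies pinch_z behind it (pinch_z is the distance from the TCP to the grasp point, in m); z points along the fingers, y is the direction in which the jaws open and shut (so a half turn about z gives the same grasp; the last joint's range is limited). The gripper opens to 85 mm and grips with 20 to 120 N. Pads are 22 mm wide; open, the fingers measure 114 mm over their backs; the gripper's body (76 mm by 85 mm) begins 54 mm behind the grasp point. The pads swing forward as they close: fully open they stand 13 mm farther back than shut.
Start: joints at [-1.244, 0.494, 1.345, -0, 1.302, -0.096], TCP at [0.256, -0.57, 0.231] pointing down, gripper open.
Joint ranges: [-2.91, 2.91], [-0.82, 2.16], [0.22, 2.67], [-1.22, 4.37], [0.12, 2.79], [-3.08, 3.08]. Speed limits (rad/s): [1.89, 1.89, 2.57, 3.01, 3.01, 3.01].

## Interface

Orientations are given as a unit quaternion [x, y, z, w].
In Python, from workcell import * gives the robot as it stands.
- The arm moves only by the shell command python3 -m inch 'ROWS' [FORCE]. ROWS is JSON, a list of rows, each a list of 3 entries, a list of its own where there are three numbers: the shift along the tool's x, y, z in mm, then the turn, a rotation vector about the tool's x, y, z in degrees, then the opening, from 0 (shut) to 1 (fully open). In form: [[[x, y, z], [wx, wy, wz], claw], ...]. A call has 1 to 10 rows; each row shifts and turns the commanded pose from where the row before left it, along the tool's axes as they then stand; what a row does not reach is not made up. A row lasts 1/8 s, in which the tool goes at most 62.5 mm and 10.7 degrees, less where a joint would pass 70% of its speed; a pose out of reach is approached as far as the arm can. A call is refused whole if a number of a shift passes 62.5 or a number of a turn 10.7, either way. A call with a gripper value outside its range is refused whole. The fingers move at their own pace and stop on an object; FORCE is the grip in N (left out, the last holds). Time passes only in rows, so rows that do not move let the fingers close. It gives the time, the measured TCP pose, the force and the opening at its end, in the units of the state.
- get_obs(): the state, without advancing time (a new reading comes with each control period).
- read_camera(name): name is "scene" or "top" or "wrist"; returns a dict with "image" (400x640x3 uint8, red, green, blue), "intrinsics" (3x3 intrinsics, pixels), "extrinsics" (4x4, takes a point from camera to world coordinates). Camera axes: x right, y up, looking along -z (the intrinsics and any distortion apply to the point x, -y, -z); pixel columns grow to the right and rows downward; lengths in m; the calibration is good to about 2 mm. A picture is of the moment at which its call begins. There is no depth.
- hand_in(): hands the job in, once; it reports no verdict.
The state is a dict: "time_s": time; "q": joint angles; "joint_velocities": joint speeds; "joint_efforts": joint torques, N m; "ee_pos": TCP position; "tool_rot": TCP orientation; "ft_force": force on the tool from outside, world axes, zero at the start; "ft_torque": the same for the moment, N m; "finger_gap": finger opening in m.
Only numpy, scipy, OpenCV 4.12 (cv2) and the standard library are available. Lean on these libraries where they do the work, as an engineer would, in place of code of your own. Each camera call takes 0.05 s, during which the arm holds its last target.

## Task

Shut the bread slicer down for the night: slide the loaf carriage back to its parked place against the rubber buffer, and turn the thickness dial clockwise until the sprung follower pin drops into the cam's notch, so that the gauge plate is fully shut and its tongue locks the parked carriage. Meet the buffer softly, do not force the dial on against the end wall of the notch, and leave the loaf end on its base and the dark loaf and the jar beside it where they are.

Things in the scene. Friction and masses are not known exactly. Their poses are not given: they have to be found in the camera images.
- slicer: The table-top bread slicer, base 450 x 325 mm, 40 mm high, round 190 mm blade and motor housing (240 mm high) at its +x end. Origin on the table under the base. Its axes: x = the cutting stroke, from the parked end towards the blade; y = towards the carriage (loaf) side; z up
- dial_grip (a point): Point on the upright axis of the thickness dial, 104 mm above the table, at the height to grip; it has the slicer's axes and does not turn with the dial. The dial is a round fluted black knob, 58 mm across, grip part 76 to 120 mm above the table, 55 mm free all round from 65 mm up. A steel plate cam (60 to 92 mm across, top 69 mm above the table) turns with it just below
- follower: The sprung follower: upright steel pin, 8 mm across, on the dial's -y side; origin at its top, 74 mm above the table. It slides along the slicer's y with the gauge plate and presses on the cam's rim with 6 to 10 N. It falls 6 mm towards the dial's axis into the notch. If the dial is forced on, the notch's end wall loads it; more than 22 N overloads it
- gauge (a joint): Opening of the gauge plate, m: 0 = fully shut, pin on the notch floor; about 0.006 = pin at the notch's lip; 0.008 to 0.014 at the start. Clockwise (from above) on the dial shuts it. The unmarked notch lies 0.8 to 2.2 rad clockwise of the dial's start: feel for it. The dial resists with about 0.1 N m and stays where let go
- notch (a point): Middle of the pin's seat, 63 mm above the table: the pin's axis stands here once it is down in the notch. From where the pin starts over the lip the spring pulls the dial on (up to 0.5 N m); about 0.15 rad of turn further the pin is on the floor, and 0.08 rad after that the notch's steep end wall stops the dial hard
- carriage (a joint): Position of the loaf carriage along the slicer's x, m: 0 = parked, just touching the buffer; 0.06 to 0.13 at the start. Slides with about 3 N of friction and stays where left. The 10 mm tongue at the gauge plate's foot enters a 16 mm slot in its inner edge over the plate's last 5 mm, only if it is parked within 3 mm; else the tongue blocks and the pin cannot drop
- carriage_handle (a point): Middle of the grip of the carriage's handle, 164 mm above the table: an upright black post, 26 mm across, 142 to 190 mm above the table, on the aluminium push wall (8 mm thick, top 130 mm above the table). It has the slicer's axes; the carriage is parked at the -x end of its way
- buffer_face (a point): Centre of the front face of the rubber buffer (18 mm across) that the parked carriage just touches; fixed to the slicer, at the end of the carriage's way
- buffer: The rubber buffer on its bracket, origin in the middle of the rubber's back, 58 mm above the table. It gives about 1 mm per 8 N and must not be hit or pushed with more than 40 N
- heel: End piece of a dark loaf, 58 x 70 x 22 mm, lying loose on the slicer's base near the dial; origin at the centre of its underside
- rye_loaf: Dark brick loaf, 210 x 95 x 92 mm, on the counter; origin at the centre of its underside
- nut_jar: Jar of nuts with a metal cap, 72 mm across, 100 mm tall; origin at the centre of its underside

How it is judged:
At the end, for the whole second after the job is handed in: The gauge plate is shut to within 2 mm (follower pin down in the notch) and the carriage stands within 3.5 mm of its parked place, both at rest (value of joint gauge below 0.002 m and value of joint carriage between -0.004 and 0.0035 m and velocity of joint each of gauge, carriage below 0.01 m/s); the robot touches nothing.
It fails at once if the dial is forced: the follower pin is loaded with more than 22 N (contact force between follower and anything else above 22 N).
It fails at once if the buffer is hit or pushed with more than 40 N (contact force between buffer and anything else above 40 N).
It fails at once if the loaf end, the loaf or the jar is pushed more than 30 mm from its place (distance of any of heel, rye_loaf, nut_jar from where it was at the start of the episode above 0.03 m).
It also fails if it takes over 67 s, if anything falls off the work surface, if the arm or the gripper's body presses on something with over 40 N, if the wrist force passes 120 N, or if a joint passes its speed limit or range.

## Working session

There is one attempt and no reset: what is moved stays moved. The work goes in short steps, Python scripts to look and compute and a shell command to move; the robot and the scene stay as the last step left them, time stands still between calls to the robot, and variables do not carry over. Pictures are saved under pics/ and viewed, and the job is handed in when it is done.

```bash
ls; mkdir -p pics
python3 - <<'E'
from workcell import *
import cv2
o=get_obs(); print({k:o[k] for k in ('time_s','ee_pos','tool_rot','ft_force','finger_gap')})
try: print(pinch_z)
except Exception as e: print(e)
for n in ("scene","top","wrist"):
    r=read_camera(n); cv2.imwrite(f"pics/{n}0.png",r["image"][:,:,::-1]); print(n,r["intrinsics"],r["extrinsics"])
E
```

```text
pics
{'time_s': 0.0, 'ee_pos': array([ 0.25632011, -0.56957989,  0.23066019]), 'tool_rot': array([ 9.77737339e-01,  2.09831502e-01, -7.61506514e-05, -6.56871912e-04]), 'ft_force': array([ 0.08039891, -1.05372838, -0.09200547]), 'finger_gap': 0.08516438248524633}
0.0187
scene [[396.97199604   0.         317.6715209 ]
 [  0.         396.97199604 198.9680752 ]
 [  0.           0.           1.        ]] [[-0.44715266 -0.6683375   0.5944573   1.0174182 ]
 [ 0.89429696 -0.34664938  0.28296142  0.06036506]
 [ 0.01695453  0.6581483   0.75269739  0.77680732]
 [ 0.          0.          0.          1.        ]]
top [[491.80014076   0.         325.33713529]
 [  0.         491.80014076 198.96815834]
 [  0.           0.           1.        ]] [[ 0.01800533  0.99807626 -0.05932614  0.44519837]
 [-0.99981933  0.01761176 -0.00715016 -0.17741193]
 [-0.00609157  0.05944417  0.99821305  1.13309146]
 [ 0.          0.          0.          1.        ]]
wrist [[306.52860932   0.         318.27119012]
 [  0.         306.52860932 197.03876441]
 [  0.           0.           1.        ]] [[ 0.41080194  0.87642225  0.25124851  0.32043544]
 [-0.91172292  0.39542573  0.11135442 -0.54262255]
 [-0.00175663 -0.27481364  0.96149591  0.37279693]
 [ 0.          0.          0.          1.        ]]
```

View pics/scene0.png

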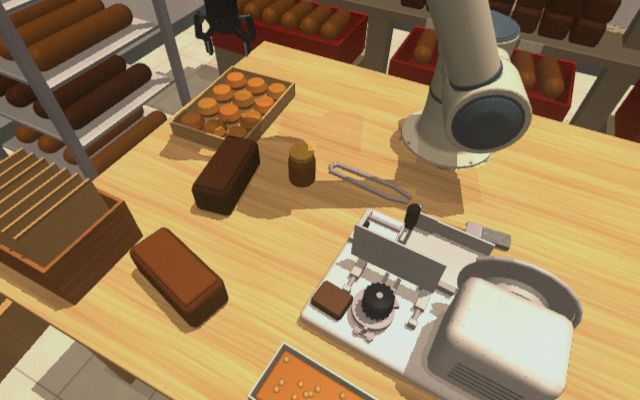

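View pics/top0.png

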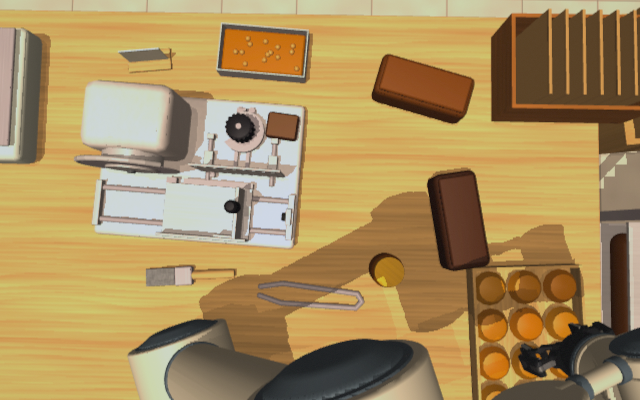

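View pics/wrist0.png

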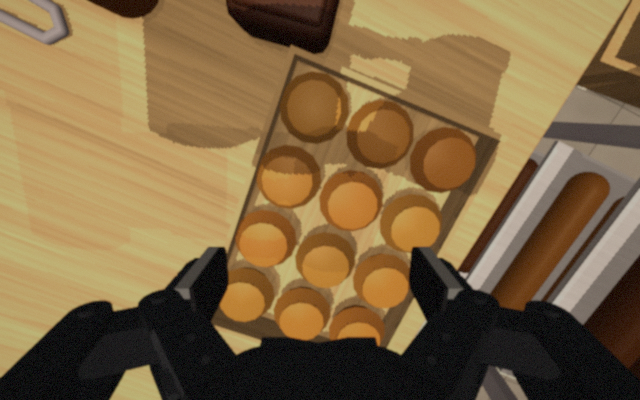

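Run:
```python
import cv2
a=cv2.imread("pics/top0.png")[70:255,70:315]; cv2.imwrite("pics/top0c.png",cv2.resize(a,None,fx=3.2,fy=3.2,interpolation=cv2.INTER_CUBIC))
a=cv2.imread("pics/scene0.png")[190:360,290:530]; cv2.imwrite("pics/scene0c.png",cv2.resize(a,None,fx=3.3,fy=3.3,interpolation=cv2.INTER_CUBIC))
```

```text
(no output)
```

View pics/top0c.png

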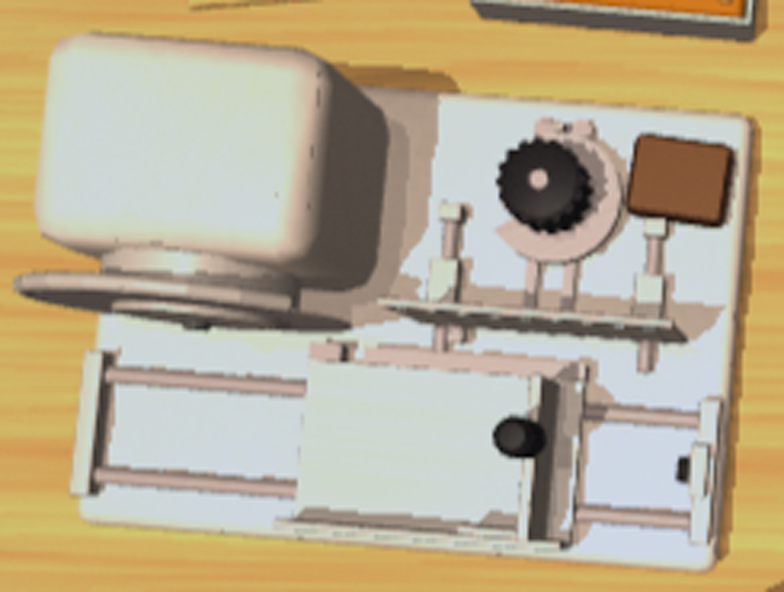

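View pics/scene0c.png

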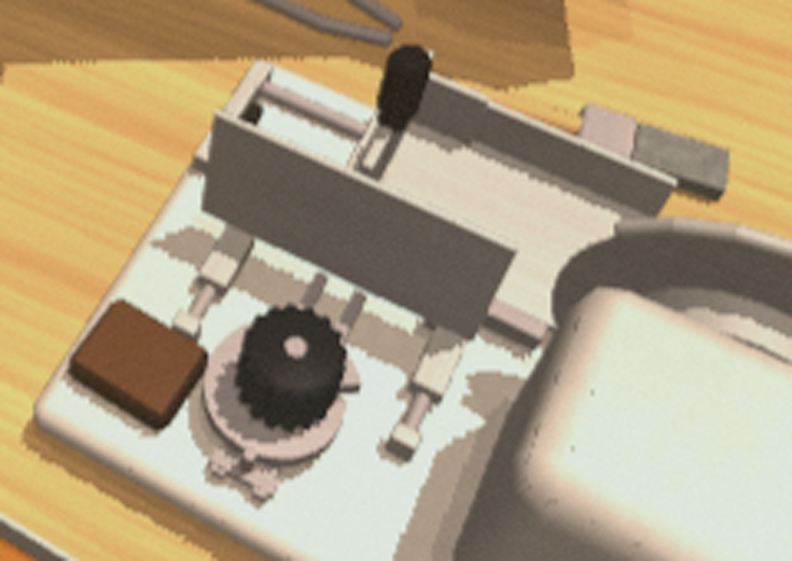

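```bash
cat > h.py <<'E'
import numpy as np, cv2, json
from workcell import *
CAM={}
def cam(n):
    r=read_camera(n); return r["image"],np.array(r["intrinsics"]),np.array(r["extrinsics"])
def ray(K,E,uv):
    d=np.array([(uv[0]-K[0,2])/K[0,0],-(uv[1]-K[1,2])/K[1,1],-1.0]); d=E[:3,:3]@d; return E[:3,3],d/np.linalg.norm(d)
def atz(K,E,uv,z):
    o,d=ray(K,E,uv); return o+d*(z-o[2])/d[2]
def tri(*rs):
    A=sum(np.eye(3)-np.outer(d,d) for o,d in rs); b=sum((np.eye(3)-np.outer(d,d))@o for o,d in rs)
    p=np.linalg.solve(A,b); res=[np.linalg.norm((np.eye(3)-np.outer(d,d))@(p-o)) for o,d in rs]; return p,res
def proj(K,E,p):
    q=E[:3,:3].T@(np.asarray(p)-E[:3,3]); return np.array([K[0,2]+K[0,0]*q[0]/-q[2],K[1,2]-K[1,1]*q[1]/-q[2]])
E
python3 - <<'E'
from h import *
np.set_printoptions(precision=4,suppress=True)
_,Kt,Et=cam("top");_,Ks,Es=cam("scene")
T=lambda u,v:(u/3.2+70,v/3.2+70); S=lambda u,v:(u/3.3+290,v/3.3+190)
for n,t,s in (("handle",(514,437),(409,55)),("dial",(539,180),(296,347)),("buf",(684,469),(253,114)),
  ("heelTop1",(727,222),(205,358)),):
    print(n,*tri(ray(Kt,Et,T(*t)),ray(Ks,Es,S(*s))))
# base corners at z=.04
for n,t,z in (("cFR",(718,570),.04),("cBR",(748,118),.04),("cFL",(82,522),.04),("rod1R",(700,414),.06),("rod1L",(106,374),.06),("handle",(514,437),.19),("dial",(539,180),.12),("buf",(684,469),.058)):
    print(n,atz(Kt,Et,T(*t),z))
print(get_obs()["time_s"])
E
```

```text
handle [0.4832 0.0131 0.1866] [np.float64(0.001370622145124812), np.float64(0.00137062214512475)]
dial [0.654  0.0158 0.1177] [np.float64(0.0017482856622918735), np.float64(0.0017482856622919004)]
buf [ 0.4683 -0.0776  0.0579] [np.float64(0.001949211751048753), np.float64(0.0019492117510487529)]
heelTop1 [ 0.6388 -0.0702  0.0134] [np.float64(0.03324779199976709), np.float64(0.03324779199976705)]
cFR [ 0.3999 -0.103   0.04  ]
cBR [ 0.7171 -0.1172  0.04  ]
cFL [0.4251 0.3398 0.04  ]
rod1R [ 0.5067 -0.0897  0.06  ]
rod1L [0.527  0.3185 0.06  ]
handle [0.4834 0.011  0.19  ]
dial [0.654  0.0137 0.12  ]
buf [ 0.469  -0.0795  0.058 ]
0.25
```

```bash
python3 -m inch '[[[0,0,-50],[0,0,0],1],[[0,0,-50],[0,0,0],1],[[40,-39,0],[0,0,0],1],[[40,-39,0],[0,0,0],1],[[40,-39,0],[0,0,0],1],[[40,-39,0],[0,0,0],1],[[40,-39,0],[0,0,0],1],[[40,-39,0],[0,0,0],1],[[40,-39,0],[0,0,0],1],[[40,-39,0],[0,0,0],1]]' 30
python3 -m inch '[[[42,-42,0],[0,0,0],1],[[42,-42,0],[0,0,0],1],[[42,-42,0],[0,0,0],1],[[0,0,0],[0,0,9],1],[[0,0,0],[0,0,9],1],[[0,0,0],[0,0,9],1],[[0,0,0],[0,0,0],1]]'
python3 - <<'E'
from h import *
im,K,E=cam("wrist"); cv2.imwrite("pics/w1.png",im[:,:,::-1]); np.save("w1.npy",np.r_[K.ravel(),E.ravel()])
print(get_obs()["ft_force"],get_obs()["q"])
E
```

```text
time_s: 1.5
ee_pos: [0.4206, -0.1524, 0.3314]
tool_rot: [0.978, 0.21, 0.0, 0.0]
ft_force: [1.0, -0.3, 0.4]
finger_gap: 0.0855
time_s: 2.38
ee_pos: [0.4834, 0.0125, 0.3312]
tool_rot: [1.0, -0.024, -0.0, 0.0]
ft_force: [1.1, -0.1, -0.9]
finger_gap: 0.0852
[ 0.21626128 -0.0948081  -0.43890478] [-9.78265442e-02  1.98944546e-01  1.52476209e+00 -1.58783232e-05
  1.41798060e+00  1.51792980e+00]
```

View pics/w1.png

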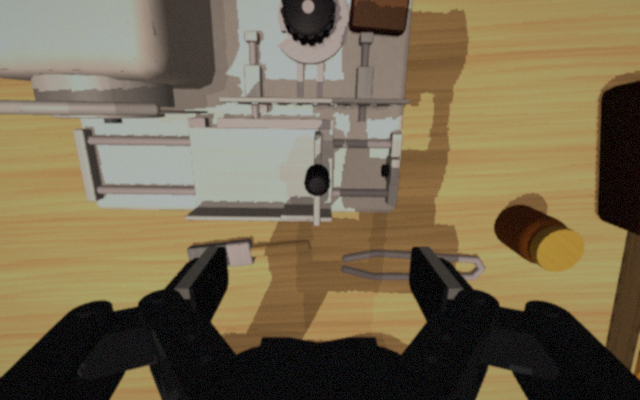

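Run:
```python
import cv2
a=cv2.imread("pics/w1.png")[0:230,180:430]; cv2.imwrite("pics/w1c.png",cv2.resize(a,None,fx=2.6,fy=2.6,interpolation=cv2.INTER_CUBIC)*1)
```

```text
(no output)
```

View pics/w1c.png

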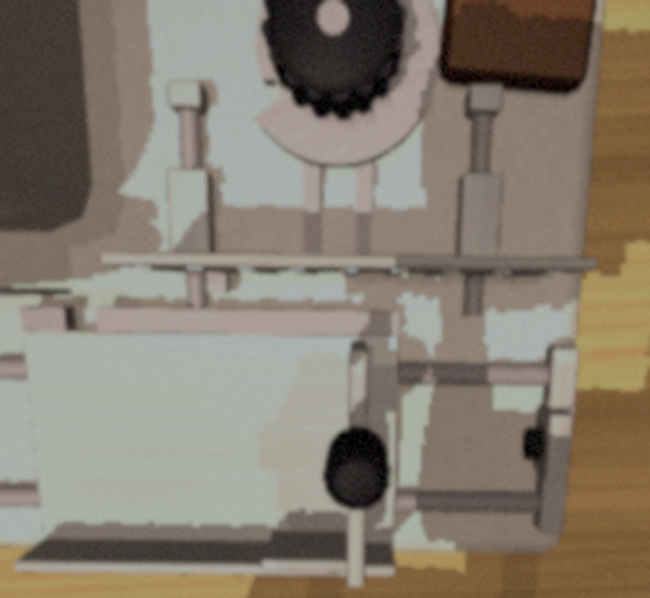

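Run:
```python
from h import *
np.set_printoptions(precision=4,suppress=True)
w=np.load("w1.npy");Kw,Ew=w[:9].reshape(3,3),w[9:].reshape(4,4)
_,Kt,Et=cam("top");_,Ks,Es=cam("scene")
T=lambda u,v:(u/3.2+70,v/3.2+70); S=lambda u,v:(u/3.3+290,v/3.3+190); W=lambda u,v:(u/2.6+180,v/2.6)
for n,t,s,x in (("handle",(514,437),(409,55),(358,480)),("dial",(539,180),(296,347),(333,17))):
    r=[ray(Kt,Et,T(*t)),ray(Ks,Es,S(*s)),ray(Kw,Ew,W(*x))]
    print(n,*tri(*r)); print(tri(r[0],r[2])[0],tri(r[1],r[2])[0])
b=[ray(Kt,Et,T(679,469)),ray(Kw,Ew,W(525,442))]; print("buf",*tri(*b))
for z in (.05,.06,.07): print(z,"deck end",atz(Kw,Ew,W(396,442),z),atz(Kt,Et,T(572,460),z), atz(Kw,Ew,W(525,442),z))
print("wall",atz(Kw,Ew,W(362,560),.13),atz(Kt,Et,T(524,530),.13))
print("housing",[atz(Kw,Ew,W(92,180),z) for z in (.15,.24)], atz(Kt,Et,T(320,150),.23))
```

```text
handle [0.4835 0.0126 0.1868] [np.float64(0.0009203368413850048), np.float64(0.0018487720453260225), np.float64(0.0009749113645784842)]
[0.4836 0.0119 0.1856] [0.4841 0.0131 0.188 ]
dial [0.6543 0.015  0.1186] [np.float64(0.0010659470730480704), np.float64(0.0025124611037326133), np.float64(0.0014899091745845688)]
[0.6539 0.0135 0.1212] [0.6544 0.0156 0.1193]
buf [ 0.4689 -0.0759  0.0565] [np.float64(4.646951749820581e-06), np.float64(4.646951749955662e-06)]
0.05 deck end [ 0.4709 -0.0078  0.05  ] [ 0.474  -0.0014  0.05  ] [ 0.4676 -0.0773  0.05  ]
0.06 deck end [ 0.4728 -0.0075  0.06  ] [ 0.4737 -0.0031  0.06  ] [ 0.4696 -0.0752  0.06  ]
0.07 deck end [ 0.4748 -0.0071  0.07  ] [ 0.4734 -0.0047  0.07  ] [ 0.4717 -0.0732  0.07  ]
wall [0.4327 0.0125 0.13  ] [0.4267 0.0149 0.13  ]
housing [array([0.5959, 0.1069, 0.15  ]), array([0.5841, 0.0793, 0.24  ])] [0.6468 0.121  0.23  ]
```

```bash
python3 -m inch '[[[0,0,45],[0,0,0],1],[[0,0,45],[0,0,0],1],[[0,0,45],[0,0,0],1],[[0,0,45],[0,0,0],1],[[0,0,8],[0,0,0],1],[[0,0,0],[0,0,0],1]]' 30
python3 -m inch '[[[0,0,0],[0,0,0],0],[[0,0,0],[0,0,0],0],[[0,0,0],[0,0,0],0],[[0,0,0],[0,0,0],0],[[0,0,0],[0,0,0],0],[[0,0,0],[0,0,0],0]]' 30
python3 - <<'E'
from h import *
im,K,E=cam("scene"); cv2.imwrite("pics/s2.png",cv2.resize(im[150:370,280:560,::-1],None,fx=2.5,fy=2.5,interpolation=cv2.INTER_CUBIC))
print(get_obs()["ft_force"],get_obs()["ft_torque"])
E
```

```text
time_s: 3.28
ee_pos: [0.4838, 0.0124, 0.1439]
tool_rot: [1.0, -0.024, 0.0, -0.0]
ft_force: [0.5, 0.8, 0.8]
finger_gap: 0.0853
time_s: 4.03
ee_pos: [0.4837, 0.0125, 0.1439]
tool_rot: [1.0, -0.024, 0.0, 0.0]
ft_force: [-2.1, 0.7, 9.9]
finger_gap: 0.0251
[-2.10983061  0.55850326  9.35199265] [ 0.11871755  0.2966699  -0.02998722]
```

View pics/s2.png

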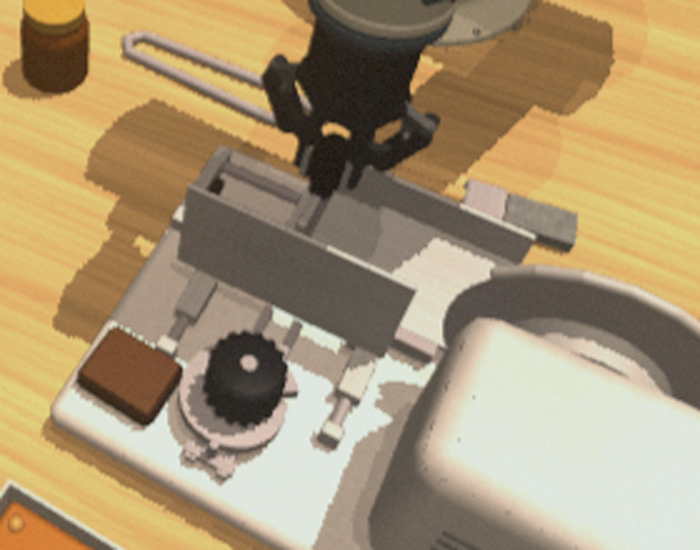

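```bash
python3 -m inch '[[[0,3,0],[0,0,0],0],[[0,6,0],[0,0,0],0],[[0,8,0],[0,0,0],0],[[0,8,0],[0,0,0],0],[[0,8,0],[0,0,0],0],[[0,6,0],[0,0,0],0],[[0,4,0],[0,0,0],0],[[0,2,0],[0,0,0],0],[[0,0,0],[0,0,0],0]]'
python3 - <<'E'
from h import *
im,K,E=cam("scene"); cv2.imwrite("pics/s3.png",cv2.resize(im[150:370,280:560,::-1],None,fx=2.5,fy=2.5,interpolation=cv2.INTER_CUBIC))
im,K,E=cam("top"); cv2.imwrite("pics/t3.png",cv2.resize(im[100:260,150:330,::-1],None,fx=3.5,fy=3.5,interpolation=cv2.INTER_CUBIC))
print(get_obs()["ft_force"],get_obs()["ft_torque"])
E
```

```text
time_s: 5.2
ee_pos: [0.481, -0.0326, 0.1439]
tool_rot: [1.0, -0.024, -0.0, 0.0]
ft_force: [-6.1, -0.9, 13.1]
finger_gap: 0.0251
[-5.51403711 -1.45117485 14.63179559] [-0.23437633  0.84318719 -0.0214389 ]
```

View pics/t3.png

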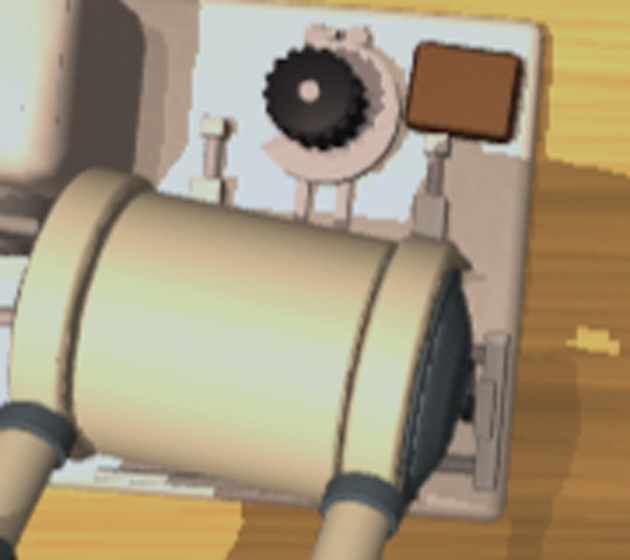

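```bash
python3 -m inch '[[[-0.2,2,0],[0,0,0],0],[[-0.2,3,0],[0,0,0],0],[[-0.1,3,0],[0,0,0],0],[[0,3,0],[0,0,0],0],[[0,2,0],[0,0,0],0],[[0,1,0],[0,0,0],0],[[0,0,0],[0,0,0],0]]'
python3 - <<'E'
from h import *
im,K,E=cam("scene"); cv2.imwrite("pics/s4.png",cv2.resize(im[170:270,330:470,::-1],None,fx=5,fy=5,interpolation=cv2.INTER_CUBIC))
print(get_obs()["ft_force"],get_obs()["ft_torque"])
E
```

```text
time_s: 6.18
ee_pos: [0.4801, -0.0464, 0.1439]
tool_rot: [1.0, -0.024, 0.0, 0.0]
ft_force: [-3.0, 0.6, 11.3]
finger_gap: 0.0249
[-2.66087459  0.59208491 11.60827089] [0.15442052 0.51410019 0.02741625]
```

View pics/s4.png

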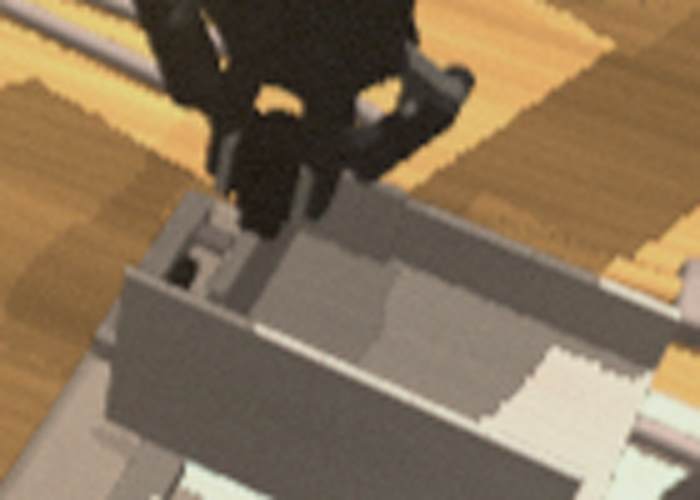

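```bash
python3 -m inch '[[[0,1,0],[0,0,0],0],[[0,1,0],[0,0,0],0],[[0,1,0],[0,0,0],0],[[0,1,0],[0,0,0],0]]' 
python3 -m inch '[[[0,1,0],[0,0,0],0],[[0,1,0],[0,0,0],0]]'
```

```text
time_s: 6.72
ee_pos: [0.4799, -0.0503, 0.1439]
tool_rot: [1.0, -0.024, 0.0, -0.0]
ft_force: [-3.4, 3.5, 11.8]
finger_gap: 0.0252
time_s: 6.98
ee_pos: [0.4798, -0.0523, 0.1439]
tool_rot: [1.0, -0.024, 0.0, -0.0]
ft_force: [-3.5, 3.0, 10.7]
finger_gap: 0.0255
```

```bash
python3 -m inch '[[[0,1,0],[0,0,0],0],[[0,0.5,0],[0,0,0],0]]' 
python3 -m inch '[[[0,0.5,0],[0,0,0],0],[[0,0.5,0],[0,0,0],0]]'
```

```text
time_s: 7.22
ee_pos: [0.4797, -0.0538, 0.1439]
tool_rot: [1.0, -0.024, 0.0, -0.0]
ft_force: [-3.9, 2.5, 11.3]
finger_gap: 0.0252
time_s: 7.48
ee_pos: [0.4796, -0.0547, 0.1439]
tool_rot: [1.0, -0.024, 0.0, -0.0]
ft_force: [-3.2, 5.8, 11.4]
finger_gap: 0.0254
```

```bash
python3 -m inch '[[[0,0.5,0],[0,0,0],0],[[0,0.5,0],[0,0,0],0]]'
```

```text
time_s: 7.72
ee_pos: [0.4796, -0.0553, 0.1439]
tool_rot: [1.0, -0.024, 0.0, -0.0]
ft_force: [-2.7, 9.5, 12.9]
finger_gap: 0.0249
```

```bash
python3 -m inch '[[[0,-0.4,0],[0,0,0],0],[[0,0,0],[0,0,0],0.6],[[0,0,0],[0,0,0],1],[[0,0,0],[0,0,0],1],[[0,0,0],[0,0,0],1],[[0,0,0],[0,0,0],1]]'
```

```text
time_s: 8.48
ee_pos: [0.4796, -0.0555, 0.1432]
tool_rot: [1.0, -0.024, -0.0, -0.0]
ft_force: [0.8, -0.8, -0.8]
finger_gap: 0.085
```

```bash
python3 -m inch '[[[0,0,-45],[0,0,0],1],[[0,0,-45],[0,0,0],1],[[0,0,-45],[0,0,0],1],[[0,0,-45],[0,0,0],1],[[57,-26,0],[0,0,0],1],[[57,-26,0],[0,0,0],1],[[57,-26,0],[0,0,0],1],[[0,0,0],[0,0,0],1]]'
python3 - <<'E'
from h import *
im,K,E=cam("wrist"); cv2.imwrite("pics/w5.png",im[:,:,::-1]); np.save("w5.npy",np.r_[K.ravel(),E.ravel()])
im,K,E=cam("top"); cv2.imwrite("pics/t5.png",im[:,:,::-1]);
im,K,E=cam("scene"); cv2.imwrite("pics/s5.png",cv2.resize(im[170:370,280:520,::-1],None,fx=3,fy=3,interpolation=cv2.INTER_CUBIC))
print(get_obs()["ft_force"],get_obs()["q"],get_obs()["ft_torque"])
E
```

```text
time_s: 9.48
ee_pos: [0.6564, 0.0155, 0.3214]
tool_rot: [1.0, -0.023, -0.001, -0.0]
ft_force: [0.2, -0.3, -0.7]
finger_gap: 0.0856
[ 0.21975633 -0.00578023 -0.01898535] [-7.02255142e-02  4.70380690e-01  1.13278823e+00 -1.27283362e-04
  1.53936950e+00  1.54898867e+00] [ 0.00074358 -0.01093509 -0.00161255]
```

View pics/w5.png

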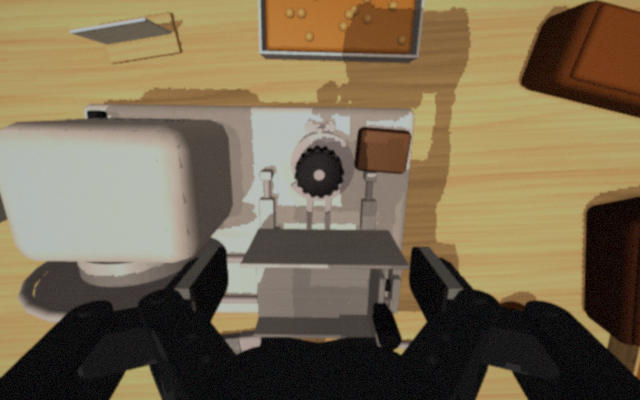

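View pics/s5.png

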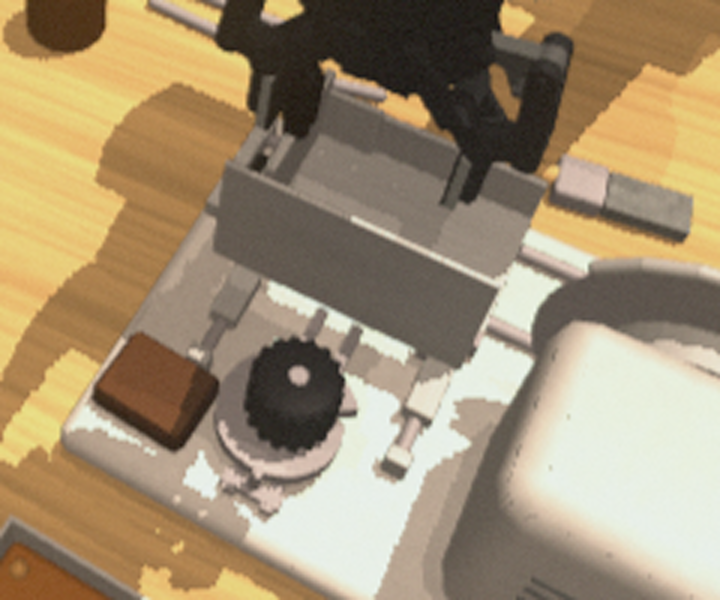

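Run:
```python
from h import *
a=cv2.imread("pics/w5.png")[95:255,240:420]; b=cv2.imread("pics/top0.png")[85:165,205:305]
cv2.imwrite("pics/w5c.png",cv2.resize(a,None,fx=4,fy=4,interpolation=cv2.INTER_CUBIC))
cv2.imwrite("pics/t0d.png",cv2.resize(b,None,fx=7,fy=7,interpolation=cv2.INTER_CUBIC))
```

```text
(no output)
```

View pics/w5c.png

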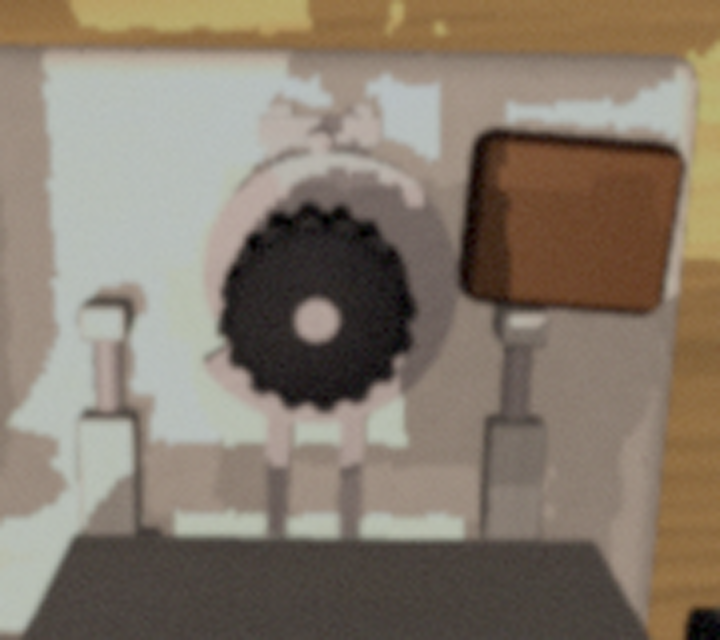

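View pics/t0d.png

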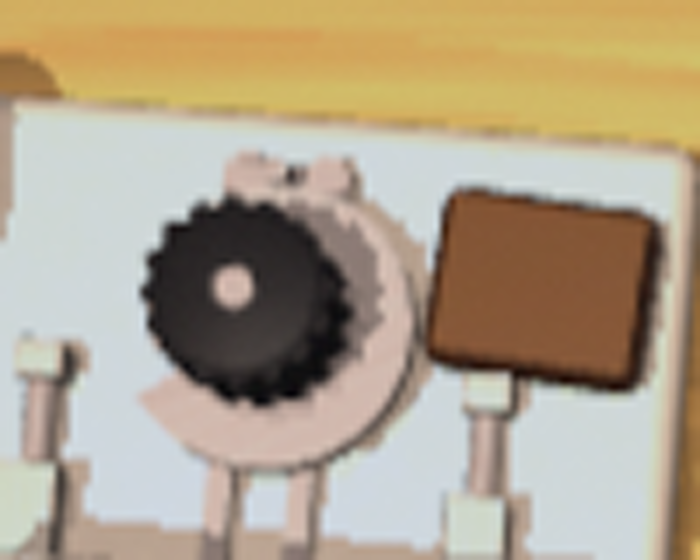

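Run:
```python
from h import *
np.set_printoptions(precision=4,suppress=True)
w=np.load("w5.npy");Kw,Ew=w[:9].reshape(3,3),w[9:].reshape(4,4)
w=np.load("w1.npy");K1,E1=w[:9].reshape(3,3),w[9:].reshape(4,4)
_,Kt,Et=cam("top")
W=lambda u,v:(u/4+240,v/4+95); T=lambda u,v:(u/7+205,v/7+85)
d=[ray(Kt,Et,T(233,286)),ray(Kw,Ew,W(317,320)),ray(K1,E1,(308.1,6.5))]
c,_=tri(*d); print("dial",c,_, tri(*d[:2]),"z.12:",atz(Kt,Et,T(233,286),.12),atz(Kw,Ew,W(317,320),.12))
for n,p in (("tooth w5",atz(Kw,Ew,W(207,357),.069)),("tooth top",atz(Kt,Et,T(138,398),.069)),("lip w5",atz(Kw,Ew,W(222,338),.069)),("follower w5",atz(Kw,Ew,W(328,122),.074)),("follower top",atz(Kt,Et,T(293,172),.074)),("cam bottomtop",atz(Kt,Et,T(265,468),.069)),("cam left w5",atz(Kw,Ew,W(205,270),.069))):
    v=p[:2]-c[:2]; print(n,p,"r",np.hypot(*v),"angle ccw from +x deg",np.degrees(np.arctan2(v[1],v[0])))
print(get_obs()["time_s"])
```

```text
dial [0.6544 0.0136 0.1211] [np.float64(0.0003259664144662144), np.float64(0.00023372100109641348), np.float64(0.0002689300837159385)] (array([0.6545, 0.0135, 0.1218]), [np.float64(0.00018821785775121003), np.float64(0.00018821785775121125)]) z.12: [0.6548 0.014  0.12  ] [0.6542 0.0133 0.12  ]
tooth w5 [0.6327 0.0506 0.069 ] r 0.042939733588036356 angle ccw from +x deg 120.38111444855421
tooth top [0.6296 0.0523 0.069 ] r 0.04604230699660966 angle ccw from +x deg 122.63735137720731
lip w5 [0.6389 0.0452 0.069 ] r 0.035261764348546595 angle ccw from +x deg 116.12183030160186
follower w5 [0.7068 0.0074 0.074 ] r 0.05276569699394086 angle ccw from +x deg -6.654873355484801
follower top [0.7006 0.005  0.074 ] r 0.04698096373420614 angle ccw from +x deg -10.493678304039197
cam bottomtop [0.6082 0.012  0.069 ] r 0.046190761677274365 angle ccw from +x deg -178.10332735022882
cam left w5 [0.6616 0.0492 0.069 ] r 0.03639460948670427 angle ccw from +x deg 78.51390692433279
9.675
```

```bash
python3 -m inch '[[[-1.9,1.9,0],[0,0,0],1],[[0,0,0],[0,0,-9.6],1],[[0,0,0],[0,0,-9.6],1],[[0,0,0],[0,0,-9.6],1],[[0,0,0],[0,0,-9.6],1],[[0,0,0],[0,0,-9.6],1],[[0,0,40],[0,0,0],1],[[0,0,40],[0,0,0],1],[[0,0,40],[0,0,0],1],[[0,0,0],[0,0,0],1]]'
python3 - <<'E'
from h import *
im,K,E=cam("wrist"); cv2.imwrite("pics/w6.png",im[:,:,::-1])
im,K,E=cam("scene"); cv2.imwrite("pics/s6.png",cv2.resize(im[120:370,280:580,::-1],None,fx=2.4,fy=2.4,interpolation=cv2.INTER_CUBIC))
print(get_obs()["ft_force"],get_obs()["q"],get_obs()["ft_torque"])
E
```

```text
time_s: 10.92
ee_pos: [0.6497, 0.0118, 0.2014]
tool_rot: [0.923, 0.384, -0.002, -0.001]
ft_force: [-0.4, -0.5, 0.9]
finger_gap: 0.0857
[-0.14738723  0.78679664  1.07855795] [-7.34097756e-02  5.55545050e-01  1.30685561e+00 -5.76026986e-06
  1.27786603e+00  7.08457567e-01] [ 0.00022243 -0.032193   -0.00146439]
```

View pics/w6.png

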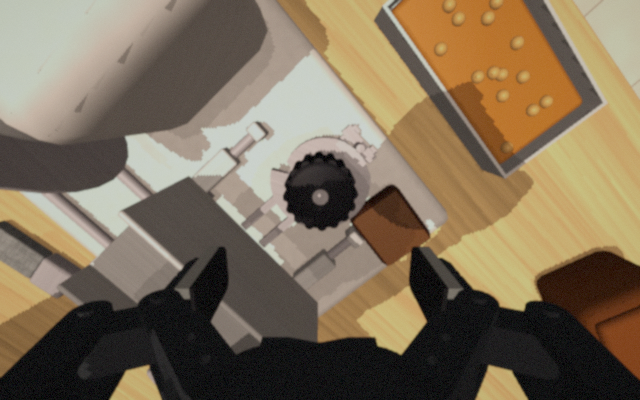

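View pics/s6.png

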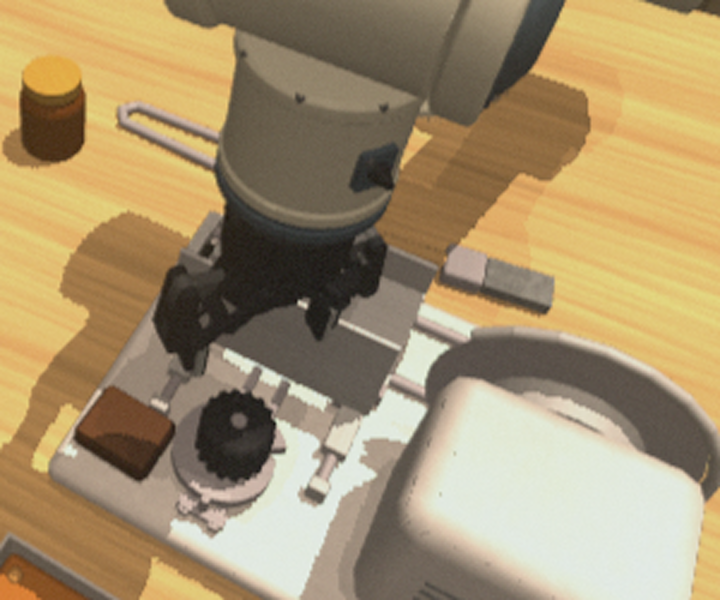

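```bash
python3 -m inch '[[[4.7,2,0],[-0.18,0.18,0],1],[[0,0,30],[0,0,0],1],[[0,0,30],[0,0,0],1],[[0,0,0],[0,0,0],1]]'
```

```text
time_s: 11.52
ee_pos: [0.6564, 0.0142, 0.1428]
tool_rot: [0.923, 0.385, 0.001, 0.0]
ft_force: [0.5, -1.8, 0.2]
finger_gap: 0.0855
```

```bash
python3 -m inch '[[[-1.8,-1.1,0],[0,0,0],1],[[0,0,30],[0,0,0],1],[[0,0,29],[0,0,0],1],[[0,0,0],[0,0,0],1],[[0,0,0],[0,0,0],1]]'
```

```text
time_s: 12.15
ee_pos: [0.6561, 0.0134, 0.0863]
tool_rot: [0.923, 0.384, 0.003, 0.001]
ft_force: [-0.0, 0.2, 0.5]
finger_gap: 0.0853
```

```bash
cat >> h.py <<'E'
from scipy.spatial.transform import Rotation as Rn
def st(tp=None):
    o=get_obs(); R=Rn.from_quat(o["tool_rot"]).as_matrix(); np.set_printoptions(precision=4,suppress=True)
    print("t",round(o["time_s"],2),"p",o["ee_pos"],"theta",np.degrees(np.arctan2(R[1,0],R[0,0])),"z",R[:,2],"q6",o["q"][5],"gap",o["finger_gap"])
    print("F",o["ft_force"],"M",o["ft_torque"],"Ftool",R.T@o["ft_force"],"Mtool",R.T@o["ft_torque"])
    rv=R.T@np.cross(R[:,2],[0,0,-1]); print("tilt fix deg (tool)",np.degrees(rv))
    if tp is not None: print("shift mm (tool)",1e3*R.T@(np.array(tp)-o["ee_pos"]))
E
python3 -c "
from h import *
st([.6544,.0137,.0845])"
```

```text
t 12.15 p [0.6561 0.0134 0.0863] theta 45.22456313728693 z [ 0.0069 -0.0002 -1.    ] q6 0.710682563938274 gap 0.08529885182473228
F [-0.0429  0.1886  0.4726] M [-0.0066 -0.0577 -0.0048] Ftool [ 0.1059 -0.1609 -0.4729] Mtool [-0.0456  0.0359  0.0048]
tilt fix deg (tool) [ 0.2886 -0.2731  0.    ]
shift mm (tool) [-1.0442 -1.4103  1.761 ]
```

```bash
python3 -m inch '[[[-1,-1.4,1.8],[0.29,-0.27,0],1],[[0,0,0],[0,0,0],1],[[0,0,0],[0,0,0],1]]'
python3 -c "
from h import *
st([.6544,.0137,.0845])
im,K,E=cam('wrist'); cv2.imwrite('pics/w7.png',im[:,:,::-1])"
```

```text
time_s: 12.52
ee_pos: [0.6535, 0.0138, 0.0828]
tool_rot: [0.923, 0.384, -0.001, -0.0]
ft_force: [-0.3, -0.5, -0.4]
finger_gap: 0.0856
t 12.53 p [0.6535 0.0138 0.0828] theta 45.2237180561014 z [-0.002   0.0002 -1.    ] q6 0.711258119510259 gap 0.08561712206489679
F [-0.3045 -0.5098 -0.3756] M [-0.0235  0.0232  0.0208] Ftool [-0.5759  0.1435  0.3761] Mtool [-0.0001 -0.0331 -0.0208]
tilt fix deg (tool) [-0.0892  0.07    0.    ]
shift mm (tool) [ 0.5238  0.7204 -1.6544]
```

View pics/w7.png

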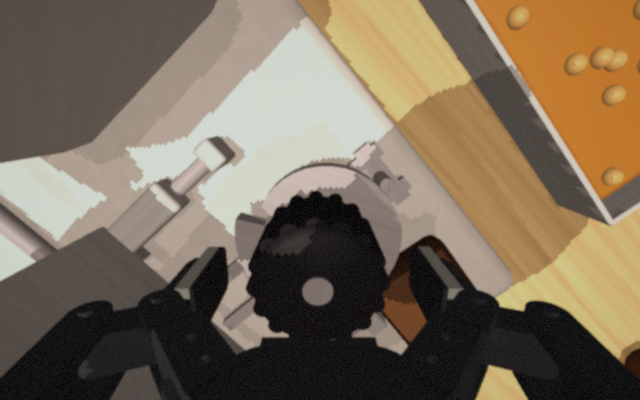

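```bash
python3 -m inch '[[[0.3,0.5,0],[0,0,0],0.8],[[0,0,0],[0,0,0],0],[[0,0,0],[0,0,0],0],[[0,0,0],[0,0,0],0],[[0,0,0],[0,0,0],0]]' 30
python3 -c "
from h import *
st([.6544,.0137,.0845])
im,K,E=cam('wrist'); cv2.imwrite('pics/w8.png',im[:,:,::-1])
cv2.imwrite('pics/w8c.png',cv2.resize(im[110:300,190:430,::-1],None,fx=3,fy=3,interpolation=cv2.INTER_CUBIC))
im,K,E=cam('top'); cv2.imwrite('pics/t8.png',cv2.resize(im[85:165,205:305,::-1],None,fx=7,fy=7,interpolation=cv2.INTER_CUBIC))
im,K,E=cam('scene'); cv2.imwrite('pics/s8.png',cv2.resize(im[170:370,280:520,::-1],None,fx=3,fy=3,interpolation=cv2.INTER_CUBIC))
"
```

```text
time_s: 13.2
ee_pos: [0.6535, 0.0142, 0.0827]
tool_rot: [0.923, 0.385, -0.001, -0.001]
ft_force: [-5.2, 4.3, 5.6]
finger_gap: 0.0574
t 13.2 p [0.6535 0.0142 0.0827] theta 45.23115344444986 z [-0.0032  0.0008 -1.    ] q6 0.7111219578965469 gap 0.05735392226520226
F [-5.1934  4.3189  5.6099] M [ 0.3322  0.4071 -0.0478] Ftool [-0.6008 -6.7444 -5.5899] Mtool [ 0.5231 -0.0508  0.0471]
tilt fix deg (tool) [-0.1614  0.098   0.    ]
shift mm (tool) [ 0.3241  0.9809 -1.8307]
```

View pics/w8c.png

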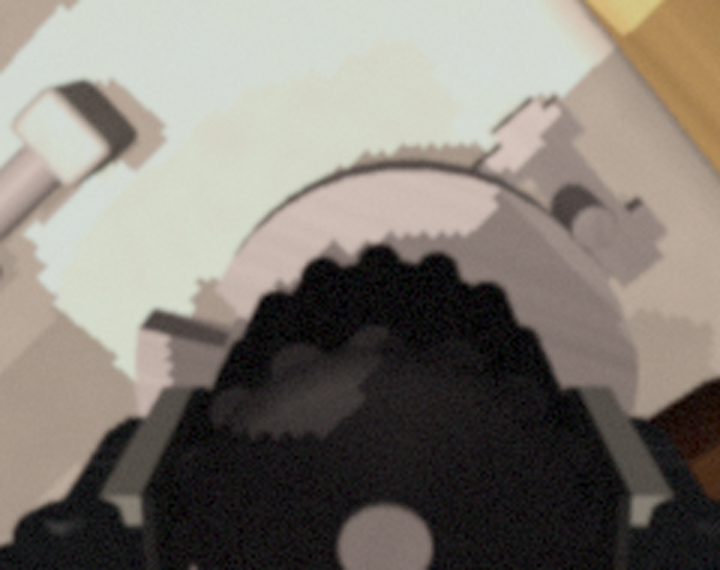

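View pics/t8.png

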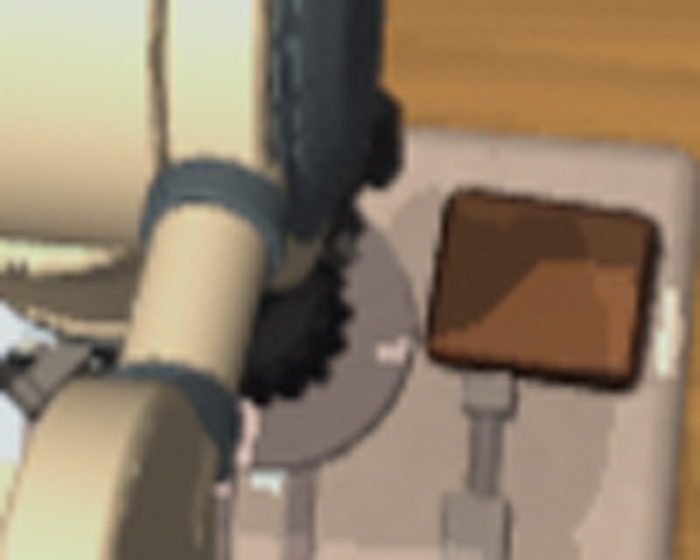

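View pics/s8.png

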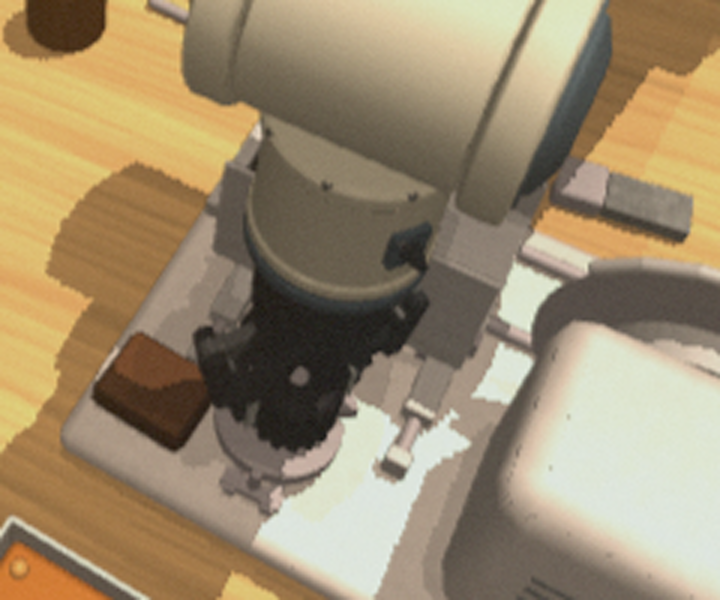

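Run:
```python
from h import *
_,K,E=cam("wrist"); c=np.array([.6544,.0137]); print(get_obs()["time_s"])
W=lambda u,v:(u/3+190,v/3+110)
for n,uv,z in (("wall out",(148,322),.069),("wall in",(225,343),.069),("rim1",(222,278),.069),("rim2",(300,205),.069),("pin",(592,229),.074)):
    p=atz(K,E,W(*uv),z); v=p[:2]-c; print(n,p,"r",np.hypot(*v),"deg ccw from slicer -y",np.degrees(np.arctan2(v[1],v[0]))+3.2)
```

```text
13.4
wall out [0.63337675 0.05254631 0.069     ] r 0.04417027221486917 deg ccw from slicer -y 121.62182026177454
wall in [0.64025017 0.04009218 0.069     ] r 0.02994603147217251 deg ccw from slicer -y 121.39740973588235
rim1 [0.64894406 0.04878247 0.069     ] r 0.03550418802831161 deg ccw from slicer -y 102.03969456041737
rim2 [0.66831249 0.04821789 0.069     ] r 0.03721615787178021 deg ccw from slicer -y 71.24802080000799
pin [0.70145897 0.01117492 0.074     ] r 0.04712666911962225 deg ccw from slicer -y 0.12858299014669683
```

```bash
python3 -m inch '[[[0,0,0],[0,0,2],0],[[0,0,0],[0,0,4],0],[[0,0,0],[0,0,5],0],[[0,0,0],[0,0,5],0],[[0,0,0],[0,0,5],0],[[0,0,0],[0,0,4],0]]' 40
python3 -c "
from h import *
st([.6544,.0137,.0845])
im,K,E=cam('wrist'); cv2.imwrite('pics/w9.png',im[:,:,::-1])
"
```

```text
time_s: 14.15
ee_pos: [0.6532, 0.0146, 0.0827]
tool_rot: [0.985, 0.175, -0.002, -0.001]
ft_force: [-7.0, 7.6, 8.6]
finger_gap: 0.0571
t 14.15 p [0.6532 0.0146 0.0827] theta 20.102105089320265 z [-0.0037  0.0013 -1.    ] q6 1.1498735664500932 gap 0.05709665500751033
F [-7.0155  7.562   8.6027] M [1.0007 0.8619 0.3125] Ftool [-4.0152 -9.5336 -8.5672] Mtool [ 1.2351 -0.4662 -0.3151]
tilt fix deg (tool) [-0.1406  0.1739  0.    ]
shift mm (tool) [ 0.8003  1.2688 -1.777 ]
```

View pics/w9.png

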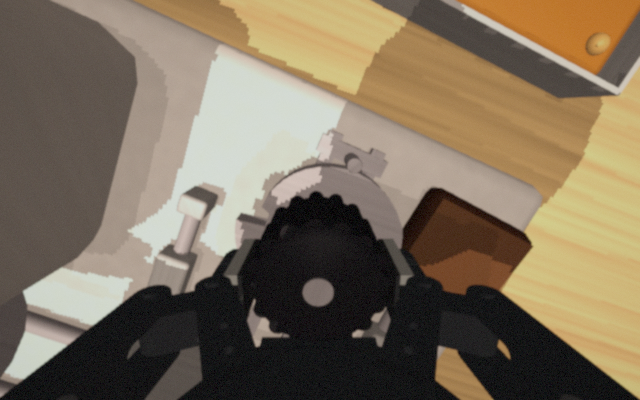

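```bash
python3 -m inch '[[[-0.3,-0.6,0],[0,0,2],0],[[0,0,0],[0,0,4],0],[[0,0,0],[0,0,5],0],[[0,0,0],[0,0,5],0],[[0,0,0],[0,0,5],0],[[0,0,0],[0,0,5],0],[[0,0,0],[0,0,3],0],[[0,0,0],[0,0,1],0]]' 40
python3 -c "
from h import *
st([.6544,.0137,.0845])
"
```

```text
time_s: 15.2
ee_pos: [0.6531, 0.0153, 0.0827]
tool_rot: [0.996, -0.086, -0.002, -0.001]
ft_force: [-3.8, 8.9, 7.0]
finger_gap: 0.0573
t 15.2 p [0.6531 0.0153 0.0827] theta -9.823783864739553 z [-0.003   0.0017 -1.    ] q6 1.672693713887328 gap 0.05732090274012129
F [-3.8432  8.8594  7.0259] M [1.4765 0.4733 0.1854] Ftool [-5.3211 -8.0816 -6.9997] Mtool [ 1.3735 -0.7185 -0.189 ]
tilt fix deg (tool) [-0.0642  0.1849  0.    ]
shift mm (tool) [ 1.5739  1.3333 -1.7748]
```

```bash
python3 -m inch '[[[-0.4,-0.8,0],[0,0,2],0],[[0,0,0],[0,0,4],0],[[0,0,0],[0,0,5],0],[[0,0,0],[0,0,5],0],[[0,0,0],[0,0,5],0],[[0,0,0],[0,0,5],0],[[0,0,0],[0,0,3],0],[[0,0,0],[0,0,1],0]]' 40
python3 -c "
from h import *
st([.6544,.0137,.0845])
im,K,E=cam('wrist'); cv2.imwrite('pics/w10.png',im[:,:,::-1])
cv2.imwrite('pics/w10c.png',cv2.resize(im[110:300,190:430,::-1],None,fx=3,fy=3,interpolation=cv2.INTER_CUBIC))
"
```

```text
time_s: 16.2
ee_pos: [0.6534, 0.0159, 0.0828]
tool_rot: [0.94, -0.341, -0.001, -0.0]
ft_force: [-0.3, 7.5, 3.4]
finger_gap: 0.0569
t 16.2 p [0.6534 0.0159 0.0828] theta -39.83308603219236 z [-0.0019  0.0015 -1.    ] q6 2.1976289240858944 gap 0.056908871312102885
F [-0.2756  7.5355  3.3504] M [ 1.4605 -0.1697  0.17  ] Ftool [-5.0465 -5.6098 -3.339 ] Mtool [ 1.2299 -0.8052 -0.173 ]
tilt fix deg (tool) [0.0054 0.1362 0.    ]
shift mm (tool) [ 2.215   1.0679 -1.7374]
```

View pics/w10c.png

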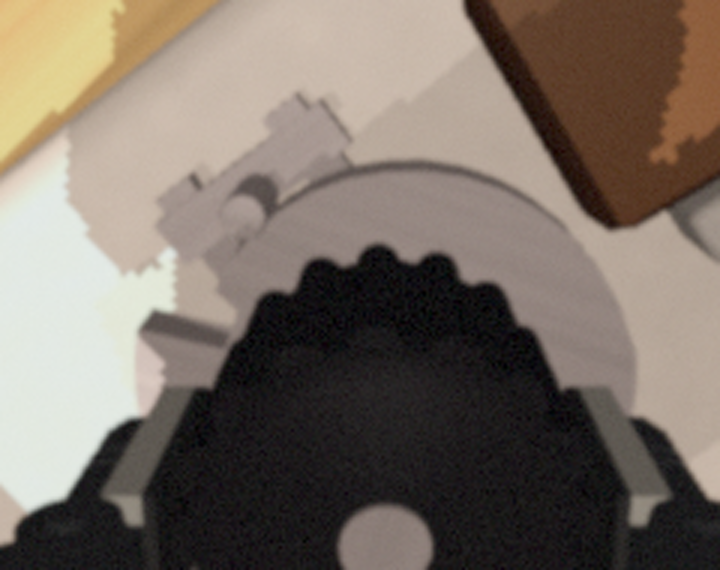

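```bash
python3 -m inch '[[[-0.3,-0.3,0],[0,0,2],0],[[0,0,0],[0,0,2],0],[[0,0,0],[0,0,2],0],[[0,0,0],[0,0,2],0],[[0,0,0],[0,0,2],0]]' 40
python3 -c "
from h import *
st([.6544,.0137,.0845])
im,K,E=cam('wrist')
cv2.imwrite('pics/w11c.png',cv2.resize(im[110:300,190:430,::-1],None,fx=3,fy=3,interpolation=cv2.INTER_CUBIC))
c=np.array([.6540,.0143])
W=lambda u,v:(u/3+190,v/3+110)
"
```

```text
time_s: 16.88
ee_pos: [0.6535, 0.0161, 0.0828]
tool_rot: [0.907, -0.422, -0.001, -0.0]
ft_force: [0.9, 7.5, 4.1]
finger_gap: 0.0573
t 16.88 p [0.6535 0.0161 0.0828] theta -49.865861696470475 z [-0.0015  0.0011 -1.    ] q6 2.3733164322298697 gap 0.05729113359849819
F [0.9084 7.5325 4.0608] M [ 1.4178 -0.3636  0.1637] Ftool [-5.1809 -5.5481 -4.0536] Mtool [ 1.1915 -0.8495 -0.1663]
tilt fix deg (tool) [0.0245 0.1066 0.    ]
shift mm (tool) [ 2.4018  0.8884 -1.722 ]
```

View pics/w11c.png

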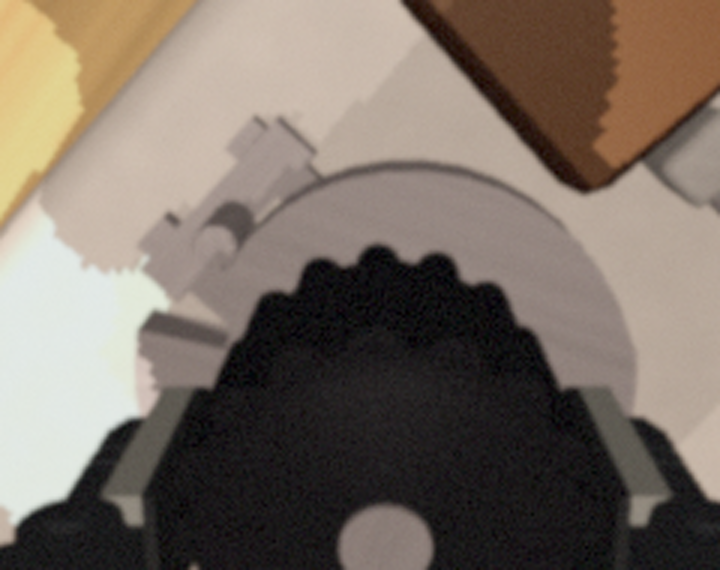

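```bash
python3 -m inch '[[[0,0,0],[0,0,1],0],[[0,0,0],[0,0,1],0],[[0,0,0],[0,0,1],0]]'; python3 -c "
from h import *
st()"
python3 -m inch '[[[0,0,0],[0,0,1],0],[[0,0,0],[0,0,1],0]]'; python3 -c "
from h import *
st()"
```

```text
time_s: 17.3
ee_pos: [0.6536, 0.0161, 0.0828]
tool_rot: [0.896, -0.445, -0.001, -0.0]
ft_force: [0.7, 7.5, 3.8]
finger_gap: 0.0572
t 17.3 p [0.6536 0.0161 0.0828] theta -52.833941269259064 z [-0.0015  0.0012 -1.    ] q6 2.425127616814271 gap 0.05721876646429376
F [0.6705 7.4987 3.7832] M [ 1.5103 -0.4258  0.1774] Ftool [-5.5775 -5.0627 -3.7753] Mtool [ 1.2514 -0.9463 -0.1801]
tilt fix deg (tool) [0.0257 0.1043 0.    ]
time_s: 17.55
ee_pos: [0.6536, 0.0162, 0.0828]
tool_rot: [0.888, -0.46, -0.001, -0.0]
ft_force: [1.0, 8.0, 3.5]
finger_gap: 0.0574
t 17.55 p [0.6536 0.0162 0.0828] theta -54.83165894049469 z [-0.0014  0.0012 -1.    ] q6 2.4600413422979046 gap 0.05739640783851717
F [1.0457 8.0495 3.5147] M [ 1.3965 -0.4577  0.127 ] Ftool [-5.9841 -5.4895 -3.5065] Mtool [ 1.1783 -0.8779 -0.1295]
tilt fix deg (tool) [0.0257 0.1019 0.    ]
```

```bash
python3 -m inch '[[[0,0,0],[0,0,1],0],[[0,0,0],[0,0,1],0]]'; python3 -c "
from h import *
st()"
python3 -m inch '[[[0,0,0],[0,0,1],0],[[0,0,0],[0,0,1],0]]'; python3 -c "
from h import *
st()
im,K,E=cam('wrist')
cv2.imwrite('pics/w12c.png',cv2.resize(im[110:300,190:430,::-1],None,fx=3,fy=3,interpolation=cv2.INTER_CUBIC))"
```

```text
time_s: 17.8
ee_pos: [0.6536, 0.0162, 0.0828]
tool_rot: [0.88, -0.476, -0.001, -0.0]
ft_force: [1.3, 9.0, 3.9]
finger_gap: 0.0573
t 17.8 p [0.6536 0.0162 0.0828] theta -56.83188108016865 z [-0.0013  0.0012 -1.    ] q6 2.494920026193447 gap 0.05732845487202828
F [1.2816 8.9699 3.9083] M [ 1.5066 -0.4554  0.1612] Ftool [-6.8141 -5.9785 -3.8989] Mtool [ 1.2051 -1.0119 -0.1638]
tilt fix deg (tool) [0.0246 0.1005 0.    ]
time_s: 18.05
ee_pos: [0.6537, 0.0162, 0.0828]
tool_rot: [0.871, -0.491, -0.001, -0.0]
ft_force: [1.4, 7.6, 2.4]
finger_gap: 0.0571
t 18.05 p [0.6537 0.0162 0.0828] theta -58.82930772154362 z [-0.0012  0.0013 -1.    ] q6 2.5298037513510163 gap 0.0570639106056454
F [1.35   7.6393 2.4062] M [ 1.5059 -0.5599  0.1775] Ftool [-5.8417 -5.1082 -2.3983] Mtool [ 1.2582 -0.9987 -0.18  ]
tilt fix deg (tool) [0.0227 0.0975 0.    ]
```

View pics/w12c.png

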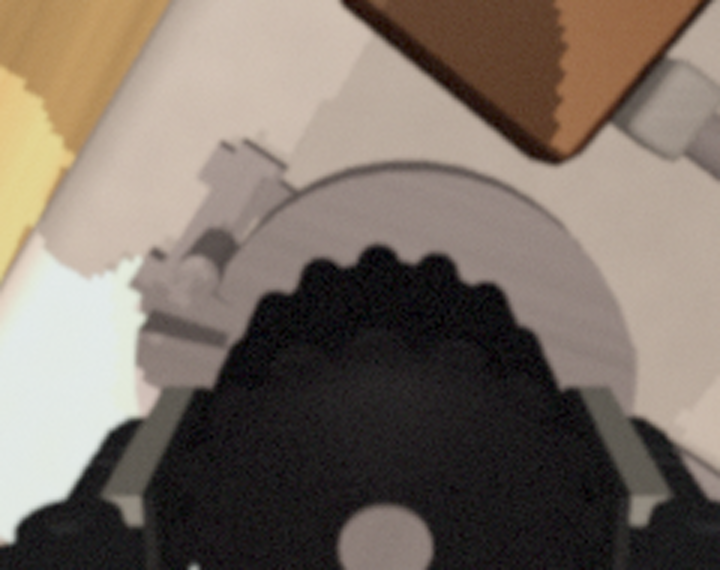

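```bash
python3 -m inch '[[[0,0,0],[0,0,1],0],[[0,0,0],[0,0,0],0]]'; python3 -c "
from h import *
st()"
python3 -m inch '[[[0,0,0],[0,0,1],0],[[0,0,0],[0,0,0],0]]'; python3 -c "
from h import *
st()"
```

```text
time_s: 18.35
ee_pos: [0.6537, 0.0162, 0.0828]
tool_rot: [0.867, -0.499, -0.001, -0.0]
ft_force: [1.3, 7.7, 3.6]
finger_gap: 0.057
t 18.35 p [0.6537 0.0162 0.0828] theta -59.82790678676897 z [-0.0012  0.0013 -1.    ] q6 2.5471480319813047 gap 0.057033699287123006
F [1.2515 7.6973 3.6293] M [ 1.5295 -0.5534 -0.1221] Ftool [-6.0317 -4.9493 -3.6206] Mtool [ 1.2474 -1.0442  0.1196]
tilt fix deg (tool) [0.0204 0.099  0.    ]
time_s: 18.6
ee_pos: [0.6537, 0.0162, 0.0828]
tool_rot: [0.862, -0.506, -0.001, -0.0]
ft_force: [1.8, 8.3, 3.0]
finger_gap: 0.0569
t 18.6 p [0.6537 0.0162 0.0828] theta -60.82564882746813 z [-0.0011  0.0013 -1.    ] q6 2.5645802987174036 gap 0.05686854527315223
F [1.7993 8.3272 2.9757] M [ 1.5113 -0.5721 -0.0998] Ftool [-6.3988 -5.6293 -2.9666] Mtool [ 1.2364 -1.0407  0.0973]
tilt fix deg (tool) [0.0191 0.0978 0.    ]
```

```bash
python3 -m inch '[[[0,0,0],[0,0,1],0],[[0,0,0],[0,0,1],0],[[0,0,0],[0,0,1],0],[[0,0,0],[0,0,0],0]]'; python3 -c "
from h import *
st()"
python3 -m inch '[[[0,0,0],[0,0,1],0],[[0,0,0],[0,0,1],0],[[0,0,0],[0,0,0],0]]'; python3 -c "
from h import *
st()
im,K,E=cam('wrist')
cv2.imwrite('pics/w13c.png',cv2.resize(im[110:300,190:430,::-1],None,fx=3,fy=3,interpolation=cv2.INTER_CUBIC))"
```

```text
time_s: 19.1
ee_pos: [0.6538, 0.0162, 0.0828]
tool_rot: [0.849, -0.529, -0.001, -0.0]
ft_force: [2.6, 7.6, 2.8]
finger_gap: 0.0571
t 19.1 p [0.6538 0.0162 0.0828] theta -63.83042418474988 z [-0.001   0.0013 -1.    ] q6 2.6169902100664575 gap 0.057137267034052946
F [2.5625 7.6233 2.8139] M [ 1.5526 -0.6371 -0.1972] Ftool [-5.7163 -5.6611 -2.8064] Mtool [ 1.2569 -1.1125  0.1948]
tilt fix deg (tool) [0.0181 0.0935 0.    ]
time_s: 19.48
ee_pos: [0.6538, 0.0162, 0.0828]
tool_rot: [0.839, -0.543, -0.001, -0.0]
ft_force: [2.0, 9.0, 2.7]
finger_gap: 0.0571
t 19.48 p [0.6538 0.0162 0.0828] theta -65.83708022549705 z [-0.0009  0.0014 -1.    ] q6 2.6519825885208905 gap 0.0571359624485506
F [1.9885 8.9519 2.7188] M [ 1.487  -0.6372 -0.2566] Ftool [-7.3581 -5.4778 -2.7083] Mtool [ 1.1905 -1.096   0.2544]
tilt fix deg (tool) [0.0155 0.0933 0.    ]
```

View pics/w13c.png

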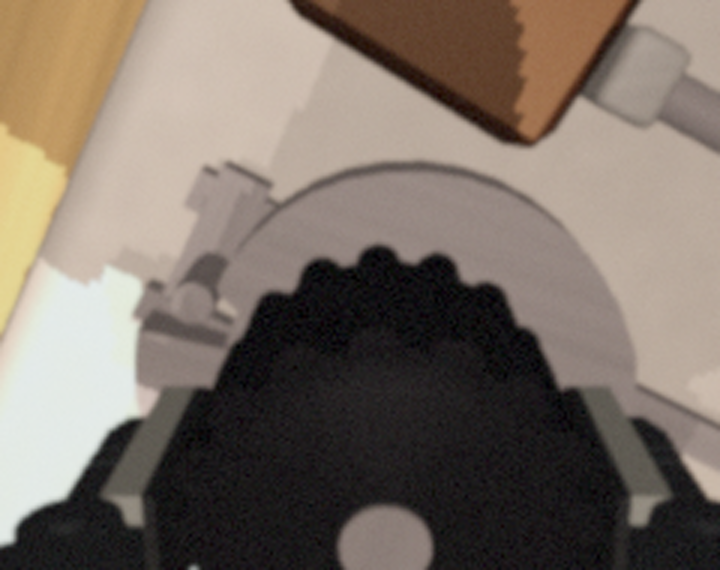

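```bash
python3 -m inch '[[[0,0,0],[0,0,1],0],[[0,0,0],[0,0,0],0]]'; python3 -c "
from h import *
st()"
```

```text
time_s: 19.77
ee_pos: [0.6539, 0.0162, 0.0828]
tool_rot: [0.835, -0.551, -0.001, -0.0]
ft_force: [2.0, 7.9, 1.5]
finger_gap: 0.057
t 19.77 p [0.6539 0.0162 0.0828] theta -66.84110328232457 z [-0.0009  0.0014 -1.    ] q6 2.6694929567733476 gap 0.05698924279100816
F [1.9599 7.8818 1.5469] M [ 1.4993 -0.6837 -0.4257] Ftool [-6.4784 -4.9013 -1.538 ] Mtool [ 1.219  -1.1097  0.4234]
tilt fix deg (tool) [0.0181 0.0927 0.    ]
```

```bash
python3 -m inch '[[[0,0,0],[0,0,1],0],[[0,0,0],[0,0,0],0]]'; python3 -c "
from h import *
st()
im,K,E=cam('wrist')
cv2.imwrite('pics/w14c.png',cv2.resize(im[170:250,220:300,::-1],None,fx=7,fy=7,interpolation=cv2.INTER_CUBIC))"
```

```text
time_s: 20.02
ee_pos: [0.6539, 0.0162, 0.0828]
tool_rot: [0.83, -0.558, -0.001, -0.0]
ft_force: [3.0, 8.3, 2.0]
finger_gap: 0.0573
t 20.02 p [0.6539 0.0162 0.0828] theta -67.84894106225553 z [-0.0009  0.0014 -1.    ] q6 2.687029044686561 gap 0.05725906504049738
F [2.9908 8.2687 2.0485] M [ 1.441  -0.6716 -0.5386] Ftool [-6.534  -5.8872 -2.0396] Mtool [ 1.1662 -1.0816  0.5365]
tilt fix deg (tool) [0.0161 0.0923 0.    ]
```

View pics/w14c.png

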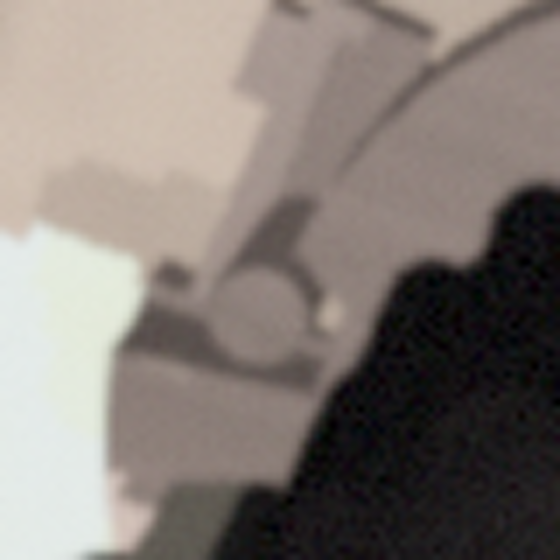

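```bash
python3 -m inch '[[[0,0,0],[0,0,0.7],0],[[0,0,0],[0,0,0],0]]'; python3 -c "
from h import *
st()"
```

```text
time_s: 20.32
ee_pos: [0.6539, 0.0162, 0.0828]
tool_rot: [0.826, -0.563, -0.001, -0.0]
ft_force: [3.3, 8.5, 2.8]
finger_gap: 0.0572
t 20.32 p [0.6539 0.0162 0.0828] theta -68.54126076952426 z [-0.0009  0.0014 -1.    ] q6 2.699114563801306 gap 0.05720842694481992
F [3.3151 8.4639 2.8326] M [ 1.4858 -0.7313 -0.4526] Ftool [-6.669  -6.1809 -2.8237] Mtool [ 1.2249 -1.1154  0.4503]
tilt fix deg (tool) [0.017  0.0918 0.    ]
```

```bash
python3 -m inch '[[[0,0,0],[0,0,0.7],0],[[0,0,0],[0,0,0],0]]'; python3 -c "
from h import *
st()
im,K,E=cam('wrist')
cv2.imwrite('pics/w15c.png',cv2.resize(im[170:250,220:300,::-1],None,fx=7,fy=7,interpolation=cv2.INTER_CUBIC))"
```

```text
time_s: 20.58
ee_pos: [0.6539, 0.0162, 0.0828]
tool_rot: [0.823, -0.568, -0.001, -0.0]
ft_force: [3.0, 9.0, 2.3]
finger_gap: 0.0571
t 20.57 p [0.6539 0.0162 0.0828] theta -69.23673134122197 z [-0.0008  0.0014 -1.    ] q6 2.7113019535184297 gap 0.05709208690608546
F [3.0069 9.0151 2.2984] M [ 1.5515 -0.7047 -0.3623] Ftool [-7.3673 -6.0069 -2.2883] Mtool [ 1.2095 -1.201   0.36  ]
tilt fix deg (tool) [0.0165 0.092  0.    ]
```

View pics/w15c.png

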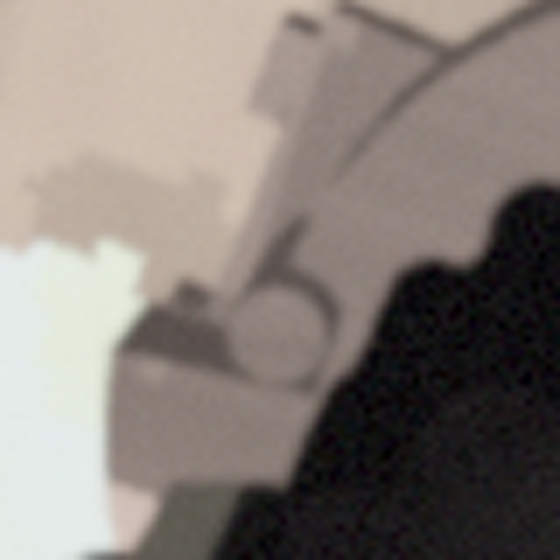

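Run:
```python
from h import *
im,K,E=cam("wrist"); c=np.array([.6540,.0143]); s=np.array([np.cos(np.radians(-3.2)),np.sin(np.radians(-3.2))])
p=atz(K,E,(283/7+220,335/7+170),.074); v=p[:2]-c; print(p,v@s,v@[-s[1],s[0]],np.hypot(*v))
p=atz(K,E,(258/7+220,315/7+170),.074); v=p[:2]-c; print('prev',np.hypot(*v))
n=atz(K,E,(318.3,290),.12); print("nub",n)
# lip-time pin (w12c) under approx same pose not valid; print
```

```text
[0.68795421 0.01137654 0.074     ] 0.03406445610803304 -0.0010235275236519649 0.0340798294967534
prev 0.03636985113766664
nub [0.65511499 0.01296415 0.12      ]
```

```bash
python3 -m inch '[[[0,0,0],[0,0,0.5],0],[[0,0,0],[0,0,0],0]]'; python3 -c "
from h import *
st()"
```

```text
time_s: 20.92
ee_pos: [0.6539, 0.0163, 0.0828]
tool_rot: [0.821, -0.572, -0.001, -0.0]
ft_force: [2.5, 9.4, 1.9]
finger_gap: 0.0568
t 20.93 p [0.6539 0.0163 0.0828] theta -69.72071013665884 z [-0.0008  0.0014 -1.    ] q6 2.719782392132378 gap 0.05679644016584728
F [2.5297 9.419  1.8558] M [ 1.5226 -0.7798 -0.1772] Ftool [-7.9613 -5.6371 -1.8444] Mtool [ 1.2594 -1.158   0.1749]
tilt fix deg (tool) [0.0128 0.0916 0.    ]
```

```bash
python3 -m inch '[[[0,0,0],[0,0,0.5],0],[[0,0,0],[0,0,0],0]]'; python3 -c "
from h import *
st()
im,K,E=cam('wrist')
cv2.imwrite('pics/w16c.png',cv2.resize(im[170:250,220:300,::-1],None,fx=7,fy=7,interpolation=cv2.INTER_CUBIC))"
```

```text
time_s: 21.18
ee_pos: [0.6539, 0.0163, 0.0828]
tool_rot: [0.818, -0.575, -0.001, -0.0]
ft_force: [4.1, 9.0, 1.2]
finger_gap: 0.0571
t 21.18 p [0.6539 0.0163 0.0828] theta -70.21393851372163 z [-0.0008  0.0014 -1.    ] q6 2.7284555152213694 gap 0.057124389139141356
F [4.0623 8.9901 1.2064] M [ 1.5144 -0.7852 -0.0357] Ftool [-7.0862 -6.8654 -1.1969] Mtool [ 1.2516 -1.1592  0.0333]
tilt fix deg (tool) [0.0161 0.0923 0.    ]
```

View pics/w16c.png

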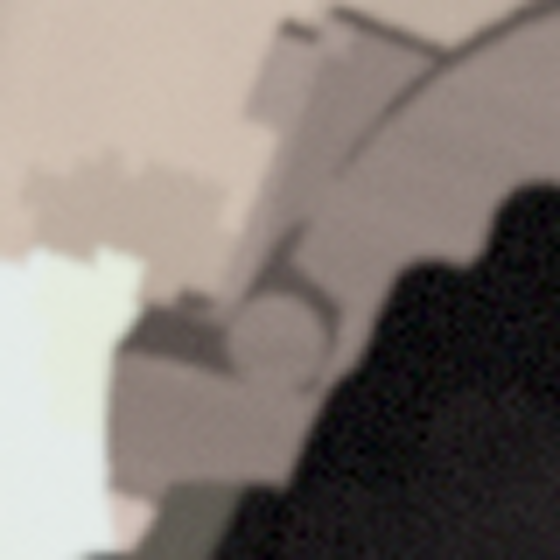

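```bash
python3 -m inch '[[[0,0,0],[0,0,0],0.8],[[0,0,0],[0,0,0],1],[[0,0,0],[0,0,0],1],[[0,0,0],[0,0,0],1],[[0,0,0],[0,0,0],1]]'; python3 -c "
from h import *
st()
im,K,E=cam('wrist')
cv2.imwrite('pics/w17.png',im[:,:,::-1])
cv2.imwrite('pics/w17c.png',cv2.resize(im[170:250,220:300,::-1],None,fx=7,fy=7,interpolation=cv2.INTER_CUBIC))"
```

```text
time_s: 21.85
ee_pos: [0.6531, 0.0154, 0.0824]
tool_rot: [0.818, -0.575, -0.001, 0.001]
ft_force: [-0.5, 0.2, 0.4]
finger_gap: 0.0855
t 21.85 p [0.6531 0.0154 0.0824] theta -70.18341547830846 z [-0.0026  0.0002 -1.    ] q6 2.727825411672791 gap 0.0854750162286991
F [-0.4606  0.1581  0.3521] M [-0.0379 -0.0076 -0.0208] Ftool [-0.3053  0.3805 -0.3509] Mtool [-0.0057  0.0382  0.0209]
tilt fix deg (tool) [0.1335 0.0618 0.    ]
```

View pics/w17c.png

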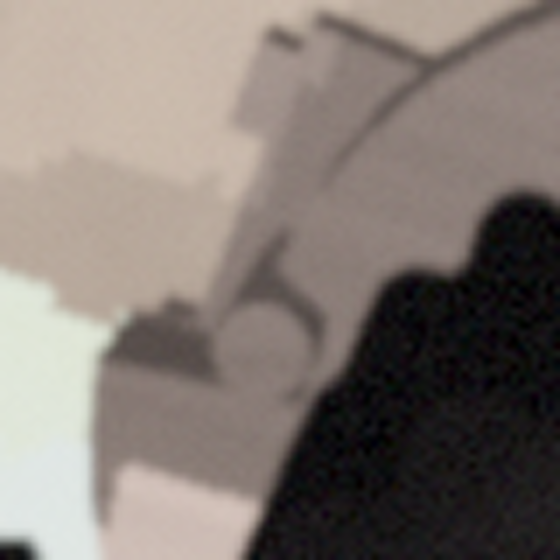

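View pics/w17.png

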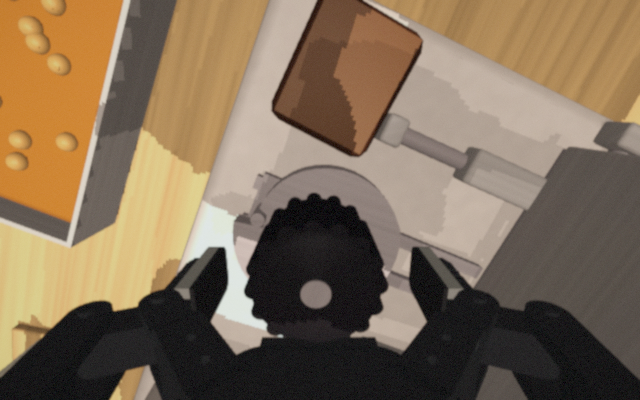

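```bash
python3 -m inch '[[[0,0,-15],[0,0,0],1],[[0,0,-40],[0,0,0],1],[[0,0,-50],[0,0,0],1],[[0,0,-50],[0,0,0],1],[[0,0,-50],[0,0,0],1],[[0,0,-40],[0,0,0],1],[[0,0,0],[0,0,0],1]]'; python3 -c "
from h import *
st([.4834,-.03,.34])
im,K,E=cam('wrist')
cv2.imwrite('pics/w18.png',im[:,:,::-1]);np.save('w18.npy',np.r_[K.ravel(),E.ravel()])
im,K,E=cam('scene'); cv2.imwrite('pics/s18.png',cv2.resize(im[170:370,280:520,::-1],None,fx=3,fy=3,interpolation=cv2.INTER_CUBIC))"
```

```text
time_s: 22.78
ee_pos: [0.6549, 0.0153, 0.3323]
tool_rot: [0.818, -0.575, 0.002, -0.001]
ft_force: [0.0, 0.4, -0.7]
finger_gap: 0.0858
t 22.77 p [0.6549 0.0153 0.3323] theta -70.17644904677161 z [ 0.0046 -0.0002 -1.    ] q6 2.727810679719068 gap 0.08578590399716324
F [ 0.0066  0.3661 -0.7239] M [ 0.0002 -0.0054 -0.0116] Ftool [-0.3435 -0.1273  0.7238] Mtool [0.0052 0.0017 0.0116]
tilt fix deg (tool) [-0.2415 -0.1016  0.    ]
shift mm (tool) [-15.5203 176.6337  -8.488 ]
```

View pics/w18.png

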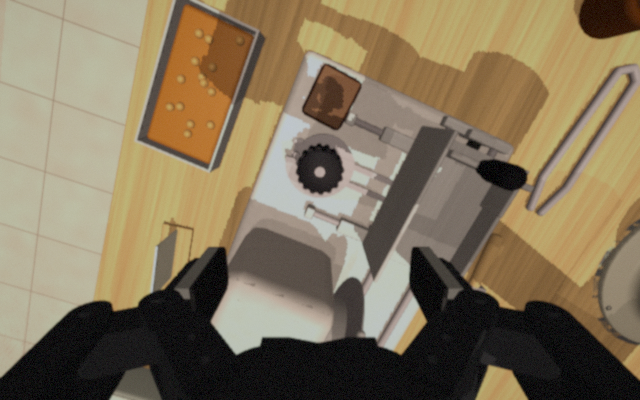

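View pics/s18.png

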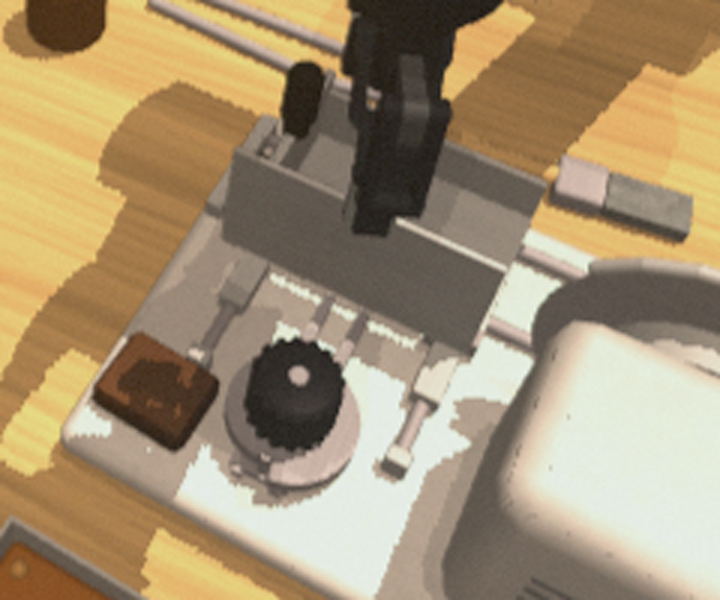

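Run:
```python
from h import *
a=cv2.imread("pics/w18.png")[80:240,270:530]; cv2.imwrite("pics/w18c.png",cv2.resize(a,None,fx=3,fy=3,interpolation=cv2.INTER_CUBIC))
_,K,E=cam("scene")
p=np.array([.57,-.06,.13]); print((proj(K,E,p+[-.013,.0007,0])-proj(K,E,p))*3, proj(K,E,p))
w=np.load("w18.npy");Kw,Ew=w[:9].reshape(3,3),w[9:].reshape(4,4)
print("handle top expected px",proj(Kw,Ew,[.4797,-.0553,.187]))
```

```text
[  8.48430162 -13.87974087] [358.76505845 241.82151849]
handle top expected px [516.01642557 179.38425866]
```

View pics/w18c.png

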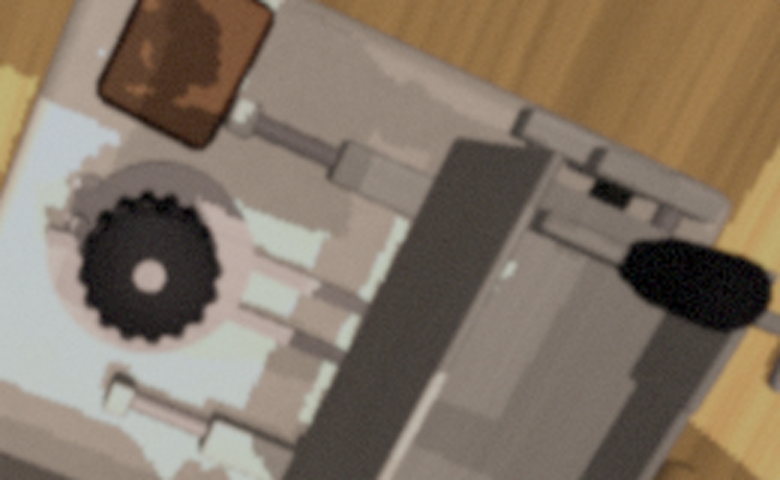

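```bash
python3 -c "
from workcell import *
print(get_obs()['ft_force'],get_obs()['joint_velocities']); print(hand_in())"
```

```text
[ 0.61064174  0.23960616 -0.89619691] [ 0.00061048  0.01655576  0.01180711  0.00146214 -0.00301587  0.00015288]
the job is handed in; nothing more can be done
None
```

I parked the carriage against the buffer and turned the dial until the follower pin sat in the notch. I then handed the job in at about 23 s; no verdict came back.

- **Carriage:** I slid it about 68 mm. Past about 59 mm I took steps of 1 mm or less, until the wrist force rose from about 3 N of friction to 9.5 N. That is roughly 6 N on the rubber, under 1 mm of give. I then let go. In the last wrist picture the handle top was about 2 px from where that parked position should show.
- **Dial:** I turned it about 115° clockwise. The torque changed sign at about 104.5°, where the pin went over the lip. The pull reached 0.54 N m, then fell to nearly zero at 115.4°. I stopped there and let go; I put the end wall at roughly 118°.
- **Pin seat:** The last close picture shows the pin down in the notch. I measured it at 34 mm from the dial's axis, which matches a 30 mm floor plus the pin's 4 mm radius. It started at 47 mm.
- **Gauge plate:** It moved (6, -12) px in the enlarged scene view. A 13 mm travel would give (8, -14) px, so this check only roughly agrees, at about 11–12 mm, and is coarse at about 1 mm.
- **Not checked:** I did not see the tongue in its slot directly. I take it to be in because the pin is on the floor.
- **Surroundings:** The loaf end looked unmoved, and nothing touched the dark loaf or the jar. The gripper was about 250 mm clear of the dial at hand-in.

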